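# Hook the stuck key out of the vice guideway

## Robot

A 6-joint arm with a two-finger parallel gripper is mounted at the origin on the work surface. World frame = base frame: x ahead of the robot, y to its left, z up, the work surface at z = 0. Lengths are in m, angles in rad, forces in N, time in s.
With the tool pointing down it reaches from about 0.35 to 0.975 m from the base axis. Payload 4.9 kg.
Tool frame: the origin (TCP) lies at the very end of the fingers, on their centre line; the grasp point (between the pads) lies 19 mm behind it; z points along the fingers, y is the line along which they close (so a half turn about z gives the same grasp; the last joint's range is limited). The gripper opens to 85 mm and grips with 20 to 120 N. Pads are 22 mm wide; open, the fingers measure 114 mm over their backs; the gripper's body (76 mm by 85 mm) begins 54 mm behind the grasp point. The pads swing forward as they close: fully open they stand 13 mm farther back than shut.
Start: joints at [-1.396, 0.053, 1.613, -0, 1.476, -0.119], TCP at [0.181, -0.598, 0.207] pointing down, gripper open.
Joint ranges: [-3.01, 3.01], [-1.01, 2.22], [0.06, 2.58], [-1.02, 4.17], [0.09, 2.62], [-3.14, 3.14]. Speed limits (rad/s): [2.57, 2.57, 3.14, 3.14, 3.14, 3.14].

## Interface

Orientations are given as a rotation vector (axis times angle).
In Python, from station import * gives the robot as it stands.
- The arm moves only by the shell command python3 -m crank 'ROWS' [OPENING] [FORCE]. ROWS is JSON, a list of rows, each an object with "offset": the shift along the tool's x, y, z in m, a list of three; "twist": the turn, a rotation vector about the tool's x, y, z in degrees, a list of three. In form: [{"offset": [x, y, z], "twist": [rx, ry, rz]}, ...]. A call has 1 to 20 rows; each row is the pose to reach, as a shift and turn from the pose commanded when the call began, along the tool's axes at that moment; what a row does not reach only later rows make up. A row lasts 1/8 s, in which the tool goes at most 62.5 mm and 10.7 degrees, less where a joint would pass 70% of its speed; a pose out of reach is approached as far as the arm can. A call with a gripper value outside its range is refused whole. OPENING is the opening, from 0 (shut) to 1 (fully open), set as the call begins (- or left out, the last holds). The fingers move at their own pace and stop on an object; FORCE is the grip in N (left out, the last holds). Time passes only in rows, so rows that repeat a pose let the fingers close. It gives the time, the measured TCP pose, the force, the opening and the grip force at its end, in the units of the state.
- get_obs(): the state, without advancing time (a new reading comes with each control period).
- get_image(name): name is "scene" or "top" or "wrist"; returns the picture (420x560x3 uint8, red, green, blue); there is no depth.
- get_calibration(name): a dict with "intrinsics" (3x3 intrinsics, pixels), "world_from_camera" (4x4, takes a point from camera to world coordinates); the wrist camera has in their place "tool_from_camera" (4x4, takes a point from camera to tool coordinates, whose origin is the TCP and whose axes are the flange's). Camera axes: x right, y up, looking along -z (the intrinsics and any distortion apply to the point x, -y, -z); pixel columns grow to the right and rows downward; lengths in m; the calibration is good to about 2 mm. A picture is of the moment at which its call begins: read the wrist's pose just before it. get_calibration takes no time and is no camera call.
- finish_job(): hands the job in; it is judged then, once.
Trained networks look in the newest picture that a camera, given by its name, has taken for a name from the list of things; names that differ only in an ending like _2 or _b are one class to them, and where a whole thing is asked for, a point or a joint stands for the part that bears it (a point fixed in the world has none). Each returns a list of dicts, best first, with "confidence" (0 to 1); they miss things now and then, are a little off and sometimes report something else, mostly with a low value. They report only what shows in the picture. A call takes as long as a camera call. They do not tell look-alikes from the thing itself.
- cut_out(query, camera): "region" (420x560 bool, what is visible of it) and "rect" ([centre column, centre row, width, height] in pixels, round what is visible of it).
The state is a dict: "t": time; "q": joint angles; "dq": joint speeds; "effort": joint torques, N m; "tool_pos": TCP position; "tool_rot": TCP orientation; "contact_force": force on the tool from outside, world axes, zero at the start; "wrist_torque": the same for the moment, N m; "opening": finger opening in m; "grip_force": force on a finger pad.
Only numpy, scipy, OpenCV 4.12 (cv2) and the standard library are available. Lean on these libraries where they do the work, as an engineer would, in place of code of your own. Each camera call takes 0.05 s, during which the arm holds its last target. There are 200 camera calls.

## Task

A small flat steel key is stuck deep in the narrow slot of the grey vice block, behind a spring catch. Take the hooked pick from its wooden stand, reach its hook over and behind the key, feel it gently down to the slot floor and draw the key right out of the mouth so that it lies flat on the ledge in front, without touching the key with the fingers, leaning on the block with the pick by more than 10 N or pulling the key with more than 20 N. Then stand the pick back upright in its stand, and leave the other things on the bench where they are.

Things in the scene. Friction and masses are not known exactly. Their poses are not given: they have to be found in the camera images.
- fixture: grey steel vice block fixed to the bench, 68 mm high. Origin: on the bench top under the centre of the slot's mouth; +x runs into the slot, +z up. The mouth faces -x, roughly towards the robot. A straight slot, 13 mm wide (y), 48 mm high and 85 mm deep, ends at a solid wall; its side walls are 29 mm thick. See slot_mouth, ledge and catch_place for the rest.
- slot_mouth (a point): centre of the slot's floor at the mouth, 12 mm above the bench; axes as the block's. The slot is bridged over (48 mm above its floor, bridges 8 mm thick) for the first 22 mm and the last 12 mm; between them it is open above, a 13 mm wide window that shows the key.
- ledge (a point): middle of the flat ledge before the mouth, 35 mm out from it. The ledge is level with the slot floor, 12 mm above the bench, and runs 71 mm out from the mouth and 31 mm to either side, with a rim 3 mm high along its front and sides.
- catch_place (a point): brass spring catch, a rounded nose that bulges 5 mm from the slot's -y wall 14 mm inside the mouth, 1 to 4 mm above the slot floor. This point is on that wall at the floor. Sprung sideways, it gives way as the key is drawn past: the pull needed rises to about 3 to 10 N as the key's front passes 24 to 3 mm inside the mouth.
- key: plain flat steel key 32 x 10 x 4 mm, about 30 g, lying flat in the slot with its length along it. Origin: centre of its underside; x along its length. Its centre starts 41 to 51 mm inside the mouth.
- pick: hooked pick, about 160 g. Upright wooden handle 18 mm (x) by 16 mm (y) by 95 mm tall; origin: centre of its underside. A 6 mm aluminium wire runs along +x, at x = 115 mm turns down into the hook, round tip 22 mm below the wire's axis. The wire is clamped at a height set anew each time: tip 5.5 to 17.5 mm below the origin. Grip across y, 50 to 70 mm up, firmly (80 N or more): the pull tends to tip it in the hand and lift the hook.
- stand: wooden stand fixed to the bench. Origin: on the bench under the middle of the pick's pocket; +x: the way the wire points. Pocket 24 mm (x) by 22 mm (y), its floor 24 mm and its rim 46 mm above the bench, with a 13 mm wide gap in its +x wall for the wire. Home: pick origin at (0, 0, 24 mm), axes as the stand's.
- bottle_amber: amber glass bottle with black cap, 52 mm across, 120 mm tall; a bystander, origin at its underside or middle
- jar: squat glass jar with a steel lid, 64 mm across, 75 mm tall; a bystander, origin at its underside or middle
- brass_cup: open brass cup, 72 mm across the rim, 75 mm tall; a bystander, origin at its underside or middle
- graver: screwdriver-like straight hand tool lying flat, 150 mm long; a bystander, origin at its underside or middle
- hammer: small hammer lying flat, 240 mm long; a bystander, origin at its underside or middle
- collar: brass ring 48 mm across, 18 mm high, lying flat; a bystander, origin at its underside or middle
There are look-alikes about, which are no part of the job. Of the things that look like the stand, the largest one is meant.

How it is judged:
By the outcome, as a careful person would: the job done as asked, in the order asked, and still so for the second after the job is handed in, with the robot touching nothing.
It also fails if it takes over 64 s, if anything falls off the work surface, if the arm or the gripper's body presses on something with over 40 N, if the wrist force passes 120 N, or if a joint passes its speed limit or range.

## Working session

There is one attempt and no reset: what is moved stays moved. The work goes in short steps, Python scripts to look and compute and a shell command to move; the robot and the scene stay as the last step left them, time stands still between calls to the robot, and variables do not carry over. Pictures are saved under pics/ and viewed, at most 10 in all, crops included, and the job is handed in when it is done.

```bash
ls; mkdir -p pics; cat > h.py <<'E'
from station import *
import numpy as np, cv2
from scipy.spatial.transform import Rotation as R
def cam(name):
    c=get_calibration(name); K=np.array(c["intrinsics"])
    if name=="wrist":
        o=get_obs(); T=np.eye(4); T[:3,:3]=R.from_rotvec(o["tool_rot"]).as_matrix(); T[:3,3]=o["tool_pos"]
        return K,T@np.array(c["tool_from_camera"]),c
    return K,np.array(c["world_from_camera"]),c
def ray(name,u,v):
    K,T,c=cam(name); d=np.linalg.inv(K)@[u,v,1]; d=np.array([d[0],-d[1],-d[2]])
    return T[:3,3],T[:3,:3]@d
def at_z(name,u,v,z):
    o,d=ray(name,u,v); return o+d*(z-o[2])/d[2]
def proj(name,p):
    K,T,c=cam(name); q=np.linalg.inv(T)@np.append(p,1); q=K@[q[0],-q[1],-q[2]]; return q[:2]/q[2]
def save(name,fn,crop=None,s=1):
    im=get_image(name)[:,:,::-1]
    if crop: im=im[crop[1]:crop[3],crop[0]:crop[2]]
    cv2.imwrite(fn,cv2.resize(im,None,fx=s,fy=s,interpolation=cv2.INTER_CUBIC))
E
python3 - <<'E'
from h import *
a=get_image("scene");b=get_image("top")
im=np.hstack([a,b])[:,:,::-1]
cv2.imwrite("pics/a.png",cv2.resize(a[:,:,::-1],(800,600)));cv2.imwrite("pics/b.png",cv2.resize(b[:,:,::-1],(800,600)))
for n in ("scene","top"):
    print(cam(n))
    for q in ("fixture","stand","pick","key"):
        for d in cut_out(q,n): print(n,q,round(d["confidence"],2),np.round(d["rect"]))
print(get_obs())
E
```

```text
pics
(array([[425.08166266,   0.        , 288.4539012 ],
       [  0.        , 425.08166266, 210.19890766],
       [  0.        ,   0.        ,   1.        ]]), array([[ 0.79520295, -0.3326419 ,  0.50695329,  1.0612861 ],
       [ 0.60614414,  0.45753818, -0.6505752 , -0.70573421],
       [-0.01554192,  0.82462609,  0.56546465,  0.63300473],
       [ 0.        ,  0.        ,  0.        ,  1.        ]]), {'intrinsics': array([[425.08166266,   0.        , 288.4539012 ],
       [  0.        , 425.08166266, 210.19890766],
       [  0.        ,   0.        ,   1.        ]]), 'world_from_camera': array([[ 0.79520295, -0.3326419 ,  0.50695329,  1.0612861 ],
       [ 0.60614414,  0.45753818, -0.6505752 , -0.70573421],
       [-0.01554192,  0.82462609,  0.56546465,  0.63300473],
       [ 0.        ,  0.        ,  0.        ,  1.        ]])})
scene fixture 0.8 [344. 208.  80.  56.]
scene stand 0.69 [230. 258.  50.  39.]
scene stand 0.69 [275. 237.  32.  30.]
scene stand 0.57 [183. 231.  35.  32.]
scene pick 0.71 [219. 231.  22.  32.]
(array([[393.99267791,   0.        , 284.84152212],
       [
[... 1130 characters left out ...]
0.56 [354. 217.  13.  48.]
{'t': 0.5, 'q': array([-1.39601905e+00,  5.27004790e-02,  1.61297016e+00,  7.35422037e-06,
        1.47602708e+00, -1.19006904e-01]), 'dq': array([-0.00108454,  0.00022222, -0.00210341, -0.00020043, -0.00091232,
        0.00085762]), 'effort': array([-4.67085756e-04, -3.93216026e+01, -3.70030403e+01, -9.86327836e-05,
        1.33003821e-03,  2.02278284e-05]), 'tool_pos': array([ 0.18097334, -0.59816411,  0.20716132]), 'tool_rot': array([-3.10765610e+00, -4.59800847e-01, -6.89387886e-06]), 'contact_force': array([-0.19117477,  0.51163928,  0.32618956]), 'wrist_torque': array([-0.00613389, -0.04875874,  0.02139366]), 'grip_force': 0.0, 'opening': 0.08501676072485358}
```

View pics/a.png

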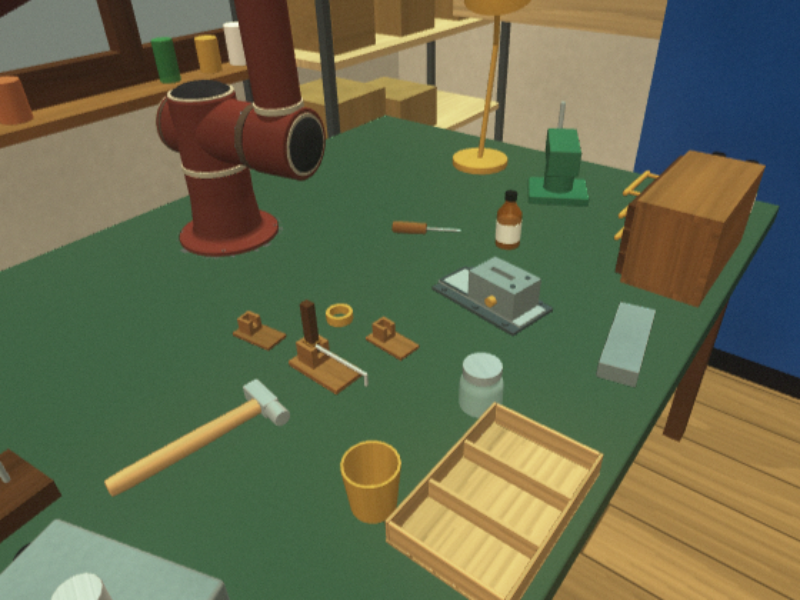

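View pics/b.png

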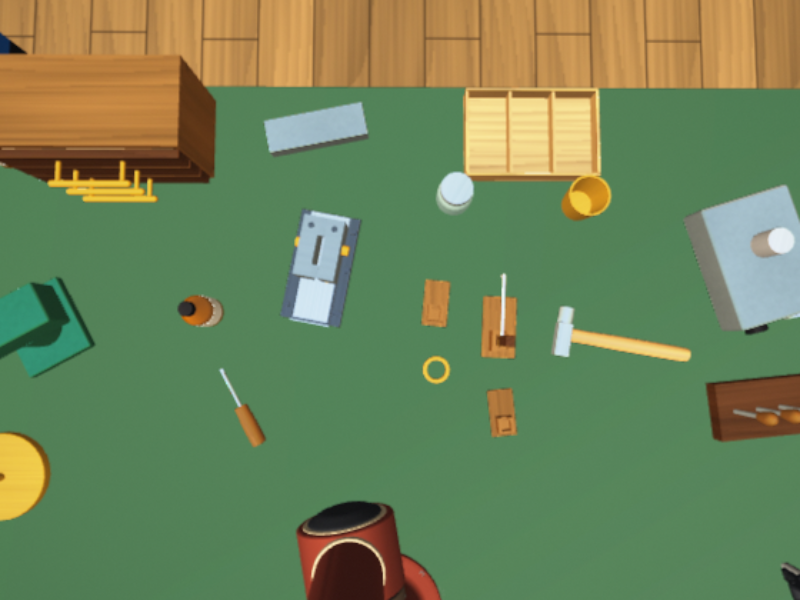

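The stand-like things in b.png are at (499,327), which is the largest and holds the pick; (436,303), small; and (502,412), small. The first fits the description. The vice block is at (320,265), with its ledge towards the robot. I'll estimate rough positions now, then fly over with the wrist camera and confirm there.

```bash
python3 - <<'E'
from h import *
o=get_obs(); Rm=R.from_rotvec(o["tool_rot"]).as_matrix(); print(np.round(Rm,3)); print(np.round(get_calibration("wrist")["tool_from_camera"],3), get_calibration("wrist")["intrinsics"][0])
s=.7
for n,u,v,z in [("stand ctr",499,327,.01),("handle top",505,341,.12),("wire end",503,276,.035),("ledge ctr",313,300,.012),("block top",322,247,.068),("bottle",200,310,.1),("jar",456,186,.07),("collar",436,370,.01)]:
    print(n,np.round(at_z("top",u*s,v*s,z),3))
# direct to (0.55,-0.15,0.35)
for tgt in ([0.43,-.19,.33],[.5,.1,.33]): print(Rm.T@(np.array(tgt)-o["tool_pos"]))
E
```

```text
[[ 0.957  0.29  -0.   ]
 [ 0.29  -0.957  0.   ]
 [ 0.    -0.    -1.   ]]
[[-0.     0.947  0.322  0.084]
 [ 1.     0.     0.    -0.001]
 [ 0.     0.322 -0.947 -0.168]
 [ 0.     0.     0.     1.   ]] [368.992562     0.         270.58832911]
stand ctr [ 0.498 -0.21   0.01 ]
handle top [ 0.473 -0.201  0.12 ]
wire end [ 0.587 -0.214  0.035]
ledge ctr [0.547 0.125 0.012]
block top [0.634 0.101 0.068]
bottle [0.524 0.295 0.1  ]
jar [ 0.739 -0.129  0.07 ]
collar [ 0.421 -0.096  0.01 ]
[ 0.35655396 -0.31857701 -0.12279869]
[ 0.50753176 -0.5758817  -0.12276909]
```

```bash
python3 -m crank '[{"offset":[0.03,-0.02,-0.02],"twist":[0,0,2]},{"offset":[0.08,-0.058,-0.04],"twist":[0,0,5]},{"offset":[0.13,-0.095,-0.05],"twist":[0,0,8]},{"offset":[0.18,-0.13,-0.05],"twist":[0,0,11]},{"offset":[0.23,-0.167,-0.05],"twist":[0,0,14]},{"offset":[0.28,-0.203,-0.05],"twist":[0,0,16.9]},{"offset":[0.33,-0.24,-0.05],"twist":[0,0,16.9]},{"offset":[0.37,-0.267,-0.05],"twist":[0,0,16.9]},{"offset":[0.401,-0.289,-0.05],"twist":[0,0,16.9]},{"offset":[0.401,-0.289,-0.05],"twist":[0,0,16.9]},{"offset":[0.401,-0.289,-0.05],"twist":[0,0,16.9]}]' 1
python3 - <<'E'
from h import *
o=get_obs();print(o["t"],o["tool_pos"],o["tool_rot"])
save("wrist","pics/c.png",None,1.4)
for q in ("stand","pick"):
    for d in cut_out(q,"wrist"): print(q,round(d["confidence"],2),np.round(d["rect"]))
E
```

```text
t: 1.88
tool_pos: [0.4809, -0.2058, 0.2572]
tool_rot: [3.141, -0.002, -0.0]
contact_force: [-0.2, -0.6, -0.1]
opening: 0.0853
grip_force: 0.0
1.875 [ 0.48088717 -0.20576005  0.25724784] [ 3.14119175e+00 -1.71436504e-03 -4.07878110e-04]
stand 0.89 [172. 104.  44.  85.]
stand 0.63 [279. 144.  56.  97.]
stand 0.58 [280. 270.  43.  68.]
pick 0.83 [276. 129.  21. 152.]
```

View pics/c.png

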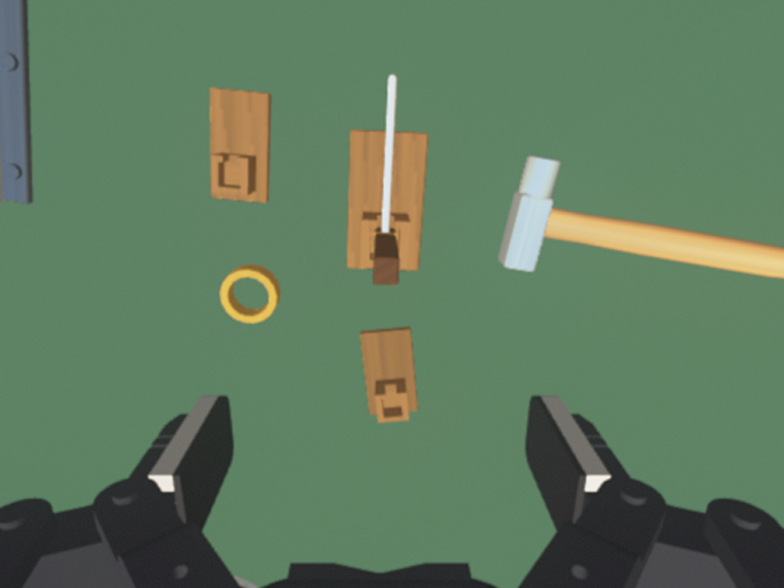

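Confirmed at 1.4x: the centre stand (388,200) is the largest and holds the pick. The others, at (240,145) and (388,375), are smaller. Handle top centre is about (385,271) and wire end about (392,78).

```bash
python3 - <<'E'
from h import *
im=get_image("wrist"); cr=im[30:210,230:320][:,:,::-1]
cv2.imwrite("pics/d.png",cv2.resize(cr,None,fx=3.3,fy=3.3,interpolation=cv2.INTER_CUBIC))
f=lambda u,v,z:at_z("wrist",u/1.4,v/1.4,z)
for n,u,v,z in [("top",385.5,271,.119),("tTL",374,258,.119),("tTR",398,258,.119),("tBL",373,284,.119),("tBR",398.5,284,.119),("bTL",350,130,.012),("bTR",427,134,.012),("bBL",347,268,.012),("bBR",418,271,.012),("w0",386,230,.034),("w1",392,78,.034)]: print(n,np.round(f(u,v,z)[:2],4))
E
```

```text
top [ 0.4755 -0.2095]
tTL [ 0.4838 -0.2025]
tTR [ 0.4838 -0.2171]
tBL [ 0.4671 -0.2017]
tBR [ 0.4671 -0.2176]
bTL [ 0.5564 -0.1836]
bTR [ 0.5533 -0.2424]
bBL [ 0.4472 -0.1788]
bBR [ 0.4444 -0.2378]
w0 [ 0.4836 -0.2109]
w1 [ 0.5914 -0.2149]
```

View pics/d.png

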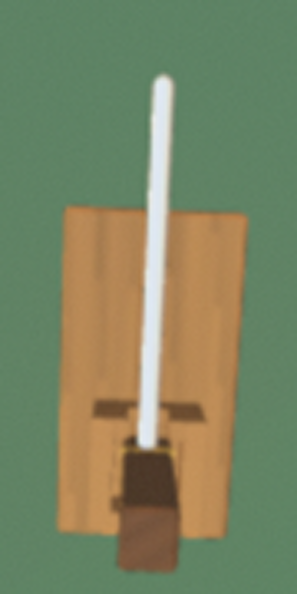

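```bash
python3 -m crank '[{"offset":[-0.005,0.004,0.03],"twist":[0,0,2.4]},{"offset":[-0.005,0.004,0.08],"twist":[0,0,2.4]},{"offset":[-0.005,0.004,0.13],"twist":[0,0,2.4]},{"offset":[-0.005,0.004,0.17],"twist":[0,0,2.4]},{"offset":[-0.005,0.004,0.192],"twist":[0,0,2.4]},{"offset":[-0.005,0.004,0.192],"twist":[0,0,2.4]}]' 0.45
python3 -m crank '[{"offset":[0,0,0],"twist":[0,0,0]},{"offset":[0,0,0],"twist":[0,0,0]},{"offset":[0,0,0],"twist":[0,0,0]},{"offset":[0,0,0],"twist":[0,0,0]},{"offset":[0,0,0],"twist":[0,0,0]}]' 0 110
```

```text
t: 2.82
tool_pos: [0.4742, -0.2091, 0.063]
tool_rot: [-3.138, 0.07, 0.006]
contact_force: [-0.4, 0.2, -0.5]
opening: 0.0388
grip_force: 0.0
t: 3.45
tool_pos: [0.4774, -0.2103, 0.0672]
tool_rot: [3.139, -0.067, 0.004]
contact_force: [-1.1, -0.3, 5.8]
opening: 0.0142
grip_force: 108.2
```

```bash
python3 -m crank '[{"offset":[0,0,-0.02],"twist":[0,0,0]},{"offset":[0,0,-0.05],"twist":[0,0,0]},{"offset":[0,0,-0.08],"twist":[0,0,0]},{"offset":[0,0,-0.12],"twist":[0,0,0]},{"offset":[0,0,-0.14],"twist":[0,0,0]},{"offset":[0,0,-0.14],"twist":[0,0,0]},{"offset":[0,0,-0.14],"twist":[0,0,0]}]'
python3 - <<'E'
from h import *
o=get_obs();print(o["t"],o["tool_pos"],o["tool_rot"],o["contact_force"])
save("wrist","pics/e.png",None,1.4)
for q in ("fixture","key","stand"):
    for d in cut_out(q,"top"): print(q,round(d["confidence"],2),np.round(d["rect"]))
E
```

```text
t: 4.32
tool_pos: [0.4752, -0.2089, 0.203]
tool_rot: [-3.139, 0.068, 0.004]
contact_force: [-0.4, 0.8, -1.5]
opening: 0.0139
grip_force: 107.5
4.325 [ 0.47522135 -0.20889336  0.20304323] [-3.13917863  0.06758347  0.00444249] [-0.37993255  0.78964562 -1.45726926]
fixture 0.71 [225. 188.  56.  79.]
stand 0.86 [348. 230.  23.  47.]
stand 0.71 [351. 290.  16.  34.]
```

View pics/e.png

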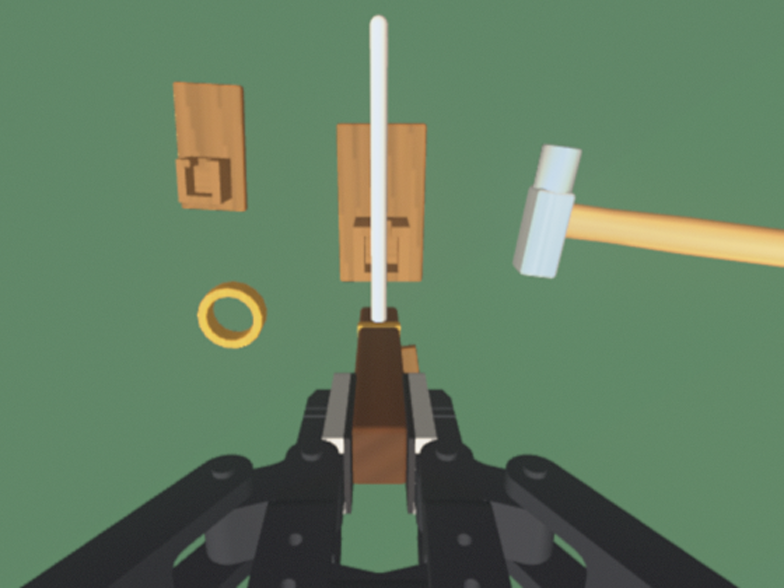

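The pick is held straight in the fingers, with the wire end at about (379,18) and the stand empty. Next, over to the block.

```bash
python3 -m crank '[{"offset":[0.003,-0.025,0],"twist":[0,0,2]},{"offset":[0.008,-0.07,0],"twist":[0,0,4]},{"offset":[0.014,-0.12,0],"twist":[0,0,6]},{"offset":[0.02,-0.17,0],"twist":[0,0,8]},{"offset":[0.026,-0.22,0],"twist":[0,0,10]},{"offset":[0.032,-0.265,0],"twist":[0,0,12]},{"offset":[0.036,-0.295,0],"twist":[0,0,12.6]},{"offset":[0.036,-0.306,0],"twist":[0,0,12.6]},{"offset":[0.036,-0.306,0],"twist":[0,0,12.6]},{"offset":[0.036,-0.306,0],"twist":[0,0,12.6]},{"offset":[0.036,-0.306,0],"twist":[0,0,12.6]}]'
python3 - <<'E'
from h import *
o=get_obs();print(o["t"],o["tool_pos"],o["tool_rot"],o["contact_force"])
save("wrist","pics/f.png",None,1.4)
for q in ("fixture","key","pick"):
    for d in cut_out(q,"wrist"): print(q,round(d["confidence"],2),np.round(d["rect"]*np.array(1.4)))
E
```

```text
t: 5.9
tool_pos: [0.5252, 0.0937, 0.2052]
tool_rot: [3.114, -0.414, 0.0]
contact_force: [0.6, 0.1, -1.7]
opening: 0.0142
grip_force: 107.6
5.9 [0.52523887 0.09369364 0.2052057 ] [ 3.11394719e+00 -4.14121303e-01  4.15445271e-05] [ 0.62014848  0.1347445  -1.7035057 ]
fixture 0.66 [317. 141. 195. 282.]
fixture 0.3 [204. 438.  41.  35.]
fixture 0.23 [776. 169.  14. 161.]
key 0.66 [311. 106.  16.  51.]
pick 0.91 [379. 252.  53. 473.]
```

View pics/f.png

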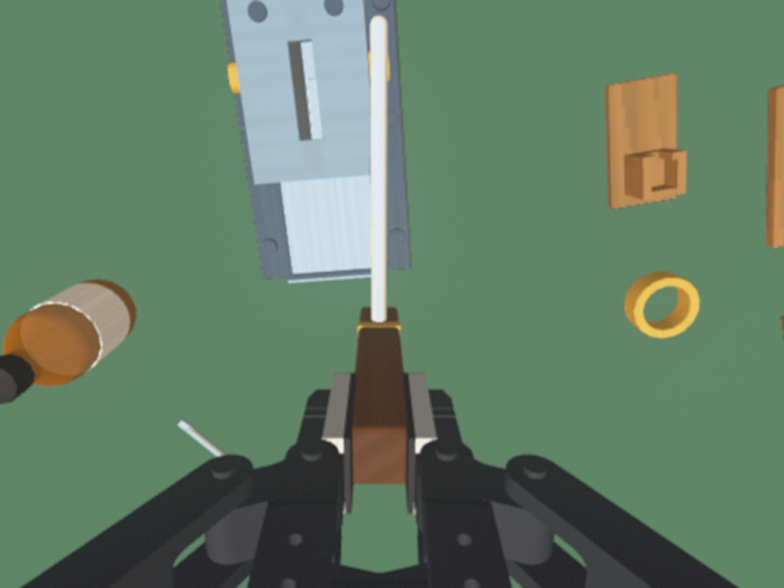

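The view shows the window of the slot at about (289–322, 40–140), the bright key inside it, and the ledge at (330,225) with the mouth edge at about v=180. The block is left of the wire.

```bash
cat >> h.py <<'E'
def refine(name,z,guess_corners): pass
E
python3 - <<'E'
from h import *
f=lambda u,v,z:at_z("wrist",u/1.4,v/1.4,z)
P={k:f(*v,.068)[:2] for k,v in dict(TL=(289,42),TR=(313,40),BR=(322,137),BL=(299,140),FL=(253,184),FR=(372,177)).items()}
for k,v in P.items(): print(k,np.round(v,4))
m1=(P["TL"]+P["TR"])/2;m0=(P["BL"]+P["BR"])/2;d=m1-m0
print("len",np.linalg.norm(d),"w",np.linalg.norm(P["TL"]-P["TR"]),np.linalg.norm(P["BL"]-P["BR"]),"yaw",np.degrees(np.arctan2(d[1],d[0])))
e=P["FL"]-P["FR"];print("front yaw",np.degrees(np.arctan2(-e[0],e[1])),np.linalg.norm(e))
u=d/np.linalg.norm(d);print("mouth from window",m0-.022*u,"end-based",m1-.073*u,"front mid",(P["FL"]+P["FR"])/2)
for n,a in dict(ledgeBL=(293,273),ledgeBR=(372,268)).items(): print(n,f(*a,.012)[:2])
# wire height: end x=.118 in tool frame
K,T,c=cam("wrist"); M=np.array(c["tool_from_camera"])
for (uu,vv,x) in ((379,16,.118),):
    dd=np.linalg.inv(K)@[uu/1.4,vv/1.4,1]; dd=M[:3,:3]@[dd[0],-dd[1],-dd[2]]; print("wire pt in tool",M[:3,3]+dd*(x-M[0,3])/dd[0])
for (uu,vv) in ((379,316),(379,484),(357,484),(404,484),(379,425)):
    dd=np.linalg.inv(K)@[uu/1.4,vv/1.4,1]; dd=M[:3,:3]@[dd[0],-dd[1],-dd[2]]; t=(-.054-M[2,3])/dd[2]; print("at handle top",M[:3,3]+dd*t)
E
cat > slice.py <<'E'
E
python3 - <<'E'
import cv2
im=cv2.imread("pics/f.png");cv2.imwrite("pics/g.png",cv2.resize(im[0:290,210:420],None,fx=2.05,fy=2.05,interpolation=cv2.INTER_CUBIC))
E
```

```text
TL [0.6563 0.1098]
TR [0.6539 0.0971]
BR [0.6052 0.1071]
BL [0.607  0.1202]
FL [0.5906 0.1536]
FR [0.5764 0.0857]
len 0.05003893915853918 w 0.012920155662871833 0.013187298884211409 yaw -11.743934892183912
front yaw -11.824293417721602 0.06936193231602858
mouth from window [0.58454729 0.11813876] end-based [0.58360634 0.11833437] front mid [0.5835135  0.11966332]
ledgeBL [0.51988171 0.16168457]
ledgeBR [0.50852247 0.10514367]
wire pt in tool [ 0.118      -0.00101782  0.03739504]
at handle top [ 0.0393699  -0.00100282 -0.054     ]
at handle top [-0.00851371 -0.00101216 -0.054     ]
at handle top [-0.00851503 -0.00686494 -0.054     ]
at handle top [-0.00851222  0.00563824 -0.054     ]
at handle top [ 0.00962187 -0.00100862 -0.054     ]
```

View pics/g.png

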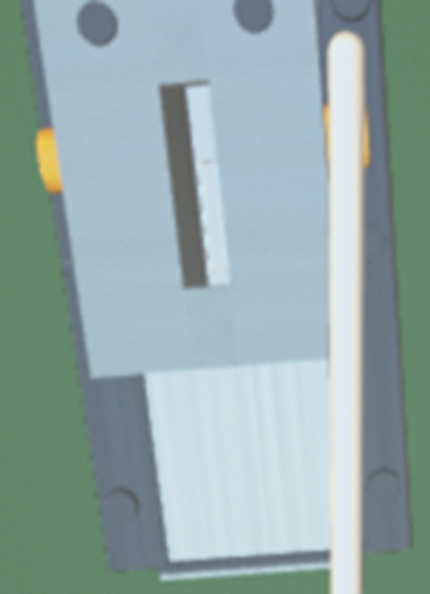

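```bash
python3 -m crank '[{"offset":[-0.02,-0.008,0.01],"twist":[0,0,-1]},{"offset":[-0.05,-0.02,0.03],"twist":[0,0,-3.35]},{"offset":[-0.075,-0.028,0.05],"twist":[0,0,-3.35]},{"offset":[-0.0844,-0.0302,0.065],"twist":[0,0,-3.35]},{"offset":[-0.0844,-0.0302,0.065],"twist":[0,0,-3.35]},{"offset":[-0.0844,-0.0302,0.065],"twist":[0,0,-3.35]},{"offset":[-0.0844,-0.0302,0.065],"twist":[0,0,-3.35]},{"offset":[-0.0844,-0.0302,0.065],"twist":[0,0,-3.35]}]'
python3 - <<'E'
from h import *
for i in range(3):
    o=get_obs();print(o["t"],o["tool_pos"],np.degrees(2*np.arctan2(o["tool_rot"][1],o["tool_rot"][0])),o["contact_force"])
    save("wrist","pics/h.png",[150,0,400,300],2)
save("scene","pics/i.png",[270,140,470,290],4)
E
```

```text
t: 7.1
tool_pos: [0.4524, 0.1456, 0.1409]
tool_rot: [-3.125, 0.322, -0.002]
contact_force: [0.3, 0.0, -2.2]
opening: 0.0138
grip_force: 107.7
7.1 [0.45238479 0.14561251 0.14093551] 348.2504917632877 [ 0.26476035  0.01343731 -2.20767871]
7.15 [0.45219147 0.14564465 0.14074752] 348.2562271634007 [-0.31169138 -0.15000409 -1.15199187]
7.2 [0.45203274 0.14567635 0.14058765] 348.2626430463383 [-0.06146592 -0.27316699 -1.28574608]
```

View pics/h.png

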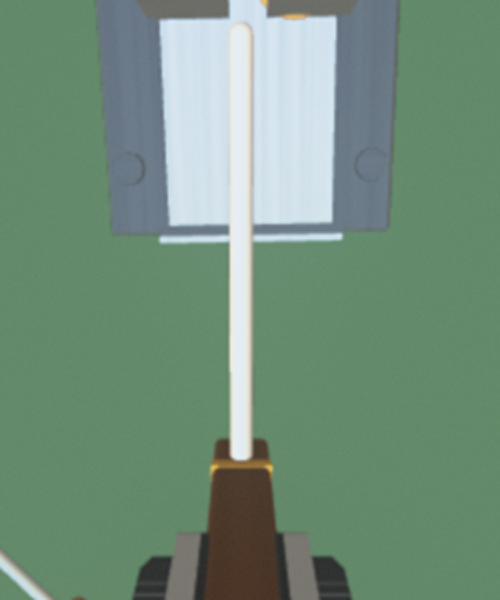

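The ledge appears at (160–334, 18–225) in the crop, with the slot floor strip at (230–267, 10) and the wire at column 241, so the slot lies slightly right of the wire.

```bash
python3 - <<'E'
from h import *
o=get_obs();Rm=R.from_rotvec(o["tool_rot"]).as_matrix()
print(o["tool_pos"])
def g(u,v,z):
    p=at_z("wrist",150+u/2,v/2,z); return p,Rm.T@(p-o["tool_pos"])
for n,a in dict(sL=(230,14,.012),sR=(267,14,.012),LTL=(160,20,.012),LTR=(334,18,.012),LBL=(169,225,.012),LBR=(333,223,.012),rimL=(160,241,.015),rimR=(342,236,.015),baseL=(112,234,.008),baseR=(388,229,.008),wire=(241,25,.103)).items():
    p,t=g(*a); print(n,np.round(p[:2],4),np.round(t*1000,1))
E
```

```text
[0.45177909 0.14573506 0.14036489]
sL [0.5862 0.123 ] [136.2  -5.1 128.4]
sR [0.5835 0.1101] [136.2   8.1 128.4]
LTL [0.5894 0.148 ] [134.3 -30.2 128.4]
LTR [0.5774 0.0869] [134.9  32.1 128.4]
LBL [0.5196 0.1615] [ 63.2 -29.2 128.4]
LBR [0.5074 0.0989] [ 63.9  34.6 128.4]
rimL [0.5146 0.166 ] [ 57.4 -32.6 125.4]
rimR [0.5021 0.0966] [ 59.3  37.9 125.4]
baseL [0.5207 0.1848] [ 59.5 -52.2 132.4]
baseR [0.5003 0.0776] [ 61.4  56.8 132.4]
wire [0.5671 0.1229] [117.6  -1.1  37.4]
```

View pics/i.png

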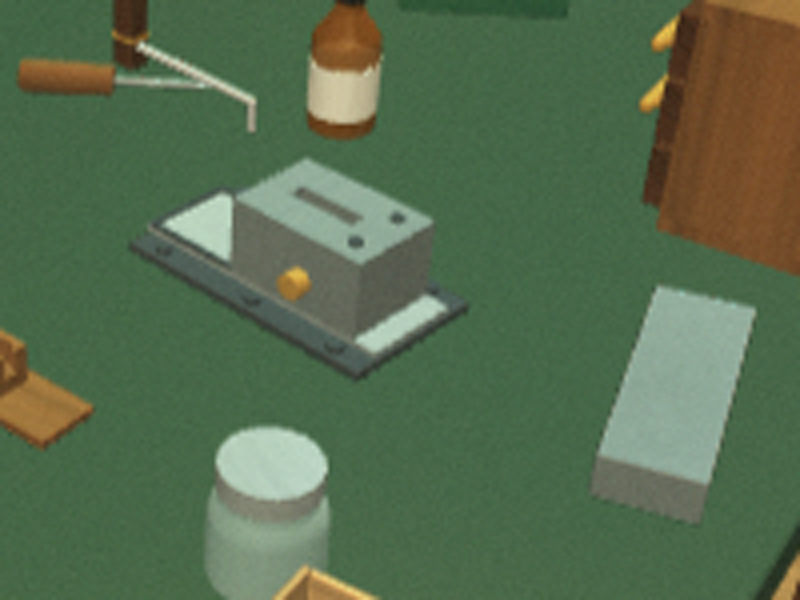

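The wire points along the slot and the block lies about 2.4–3 mm to the right. I'll correct for that and drop to entry height.

```bash
python3 -m crank '[{"offset":[0,0.003,0.015],"twist":[0,0,-0.5]},{"offset":[0,0.003,0.03],"twist":[0,0,-0.5]},{"offset":[0,0.003,0.045],"twist":[0,0,-0.5]},{"offset":[0,0.003,0.057],"twist":[0,0,-0.5]},{"offset":[0,0.003,0.057],"twist":[0,0,-0.5]},{"offset":[0,0.003,0.057],"twist":[0,0,-0.5]},{"offset":[0,0.003,0.057],"twist":[0,0,-0.5]}]'
python3 - <<'E'
from h import *
o=get_obs();Rm=R.from_rotvec(o["tool_rot"]).as_matrix();print(o["t"],o["tool_pos"],np.degrees(2*np.arctan2(o["tool_rot"][1],o["tool_rot"][0])),o["contact_force"])
im=get_image("wrist");np.save("w1.npy",im);cv2.imwrite("pics/j.png",cv2.resize(im[0:240,170:400][:,:,::-1],None,fx=2.5,fy=2.5,interpolation=cv2.INTER_CUBIC))
# key far end from the earlier view pose
K,T,c=cam("wrist");M=np.array(c["tool_from_camera"])
Q=np.eye(4);Q[:3,:3]=R.from_rotvec([3.11394719,-.414121303,0]).as_matrix();Q[:3,3]=[.52523887,.09369364,.2052057];T=Q@M
for v in (76,80,131,138):
    d=np.linalg.inv(K)@[311/1.4,v/1.4,1];d=T[:3,:3]@[d[0],-d[1],-d[2]];p=T[:3,3]+d*(.016-T[2,3])/d[2]
    w=p[:2]-[.5838,.1165];print(v,w@[.981,-.1942],w@[.1942,.981])
E
```

```text
t: 8.18
tool_pos: [0.4516, 0.143, 0.084]
tool_rot: [-3.126, 0.307, -0.002]
contact_force: [0.7, 0.3, -1.2]
opening: 0.0143
grip_force: 107.7
8.175 [0.45164535 0.14299514 0.08403964] 348.7860012126258 [ 0.67829584  0.27633353 -1.15591636]
76 0.05923574311030549 0.0029997335918991136
80 0.05688461876599222 0.003263011083641127
131 0.025928511801697758 0.00672945734598792
138 0.02153265164836406 0.007221703125339288
```

View pics/j.png

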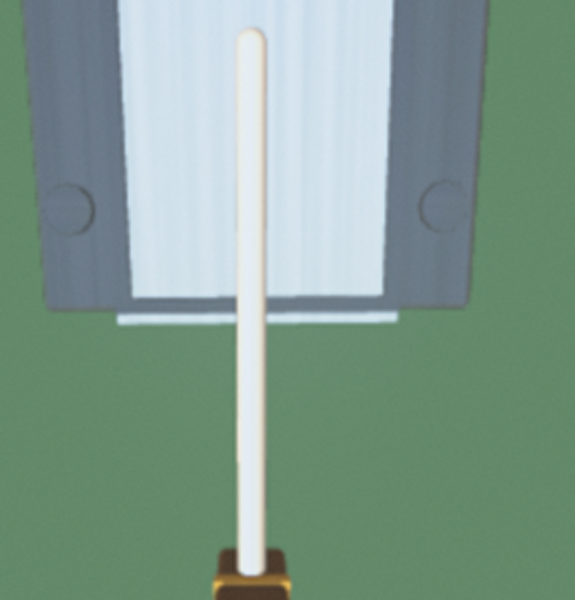

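The wire is parallel to the ledge (mid-column 257 against the wire at 251), leaving about 1.0–1.3 mm of offset to the right. I'll correct that and enter the slot.

```bash
python3 -m crank '[{"offset":[0.003,0.001,0],"twist":[0,0,0]},{"offset":[0.01,0.001,0],"twist":[0,0,0]},{"offset":[0.02,0.001,0],"twist":[0,0,0]},{"offset":[0.03,0.001,0],"twist":[0,0,0]},{"offset":[0.035,0.001,0],"twist":[0,0,0]},{"offset":[0.035,0.001,0],"twist":[0,0,0]}]'
python3 - <<'E'
from h import *
o=get_obs();print(o["tool_pos"],o["contact_force"],o["wrist_torque"])
E
```

```text
t: 8.98
tool_pos: [0.4855, 0.135, 0.0831]
tool_rot: [3.126, -0.307, -0.001]
contact_force: [0.0, 0.3, -1.1]
opening: 0.0135
grip_force: 107.7
[0.48547446 0.1349776  0.0831448 ] [ 0.01560413  0.34271938 -1.06717348] [-0.00822719 -0.01178499 -0.01005059]
```

```bash
python3 -m crank '[{"offset":[0.01,0,0],"twist":[0,0,0]},{"offset":[0.022,0,0],"twist":[0,0,0]},{"offset":[0.034,0,0],"twist":[0,0,0]},{"offset":[0.046,0,0],"twist":[0,0,0]},{"offset":[0.054,0,0],"twist":[0,0,0]},{"offset":[0.057,0,0],"twist":[0,0,0]},{"offset":[0.057,0,0],"twist":[0,0,0]},{"offset":[0.057,0,0],"twist":[0,0,0]}]'
python3 - <<'E'
from h import *
o=get_obs();print(o["tool_pos"],o["contact_force"],o["wrist_torque"])
w=o["tool_pos"][:2]-[.5838,.1165];print("s,y",w@[.981,-.1942]+.115,w@[.1942,.981])
im=get_image("wrist");np.save("w2.npy",im)
for q in ("key","pick","fixture"):
    for d in cut_out(q,"wrist"): print(q,d["confidence"],np.round(d["rect"],1))
p0=lambda s,z:np.round(proj("wrist",np.append(np.array([.5838,.1165])+s*np.array([.981,-.1942]),z)),1)
print("window near/far",p0(.022,.068),p0(.073,.068))
g=im[:60,240:300].mean(2).astype(int);print(g[::5,::2])
E
```

```text
t: 9.98
tool_pos: [0.5407, 0.1241, 0.0831]
tool_rot: [3.127, -0.307, -0.001]
contact_force: [0.0, 1.4, -2.2]
opening: 0.0142
grip_force: 107.7
[0.54068448 0.1240795  0.08308393] [ 0.00965516  1.42505231 -2.2466906 ] [0.00398895 0.00607692 0.02502861]
s,y 0.07123173981534842 -0.0009375395257926907
key 0.78 [261.8  81.9   7.6  55.3]
pick 0.93 [272.7 179.   39.2 336.3]
fixture 0.79 [269.9 129.8 189.  258. ]
window near/far [270.8 123.9] [270.8   5.7]
[[180 179 179 179 180 179 180 179 179 179 180 180 180 180 179 179 179 179
  178 176 179 177 177 180 180 179 180 180 179 180]
 [181 182 181 181 182 182 178 135 126 125 126 127 127 127 127 126 126 125
  125 126 126 134 181 183 181 181 182 182 181 182]
 [183 183 182 181 183 183 177 105 105 203 210 212 213 213 205 204 202 212
  211 211 151 134 182 182 183 182 183 183 182 183]
 [181 182 182 182 181 180 176 106 105 203 209 210 210 226 229 228 224 203
  185 211 151 132 183 182 182 181 181 181 182 181]
 [181 181 180 181 181 182 178 113  96 199 210 210 214 229 230 229 226 212
  178 212 151 133 181 180 181 180 180 181 182 181]
 [180 181 180 181 180 1
[... 152 characters left out ...]
214 228 230 229 225 210
  176 211 150 134 182 181 180 181 181 181 180 180]
 [181 181 181 182 181 182 182 123  89 198 209 210 213 227 230 230 226 211
  174 210 151 133 182 182 181 181 181 182 182 181]
 [181 181 182 182 181 182 182 125  90 199 210 210 212 227 230 230 226 211
  178 211 150 133 182 182 181 181 183 182 182 182]
 [180 180 179 181 180 180 181 133  89 198 210 210 212 227 230 230 226 210
  178 211 150 133 181 180 180 180 181 180 179 179]
 [180 180 180 180 180 180 181 133  91 177 211 211 212 228 230 229 226 210
  178 211 151 133 180 178 180 179 180 179 179 179]
 [180 180 180 181 180 181 181 144  92 177 201 213 212 227 230 229 225 210
  162 202 151 133 181 180 180 181 179 181 180 181]]
```

```bash
python3 - <<'E'
from h import *
for v,z in ((54,.016),(57,.016),(109,.016),(13,.046),(8,.068),(7.5,.068)):
    w=at_z("wrist",268,v,z)[:2]-[.5838,.1165];print(v,z,w@[.981,-.1942],w@[.1942,.981])
im=np.load("w2.npy").mean(2).astype(int);print(im[100:140:2,246:292:3]); print(im[4:14,256:280:4].T)
E
python3 -m crank '[{"offset":[0,-0.0005,0.003],"twist":[0,0,0]},{"offset":[0,-0.001,0.006],"twist":[0,0,0]},{"offset":[0,-0.001,0.008],"twist":[0,0,0]},{"offset":[0,-0.001,0.008],"twist":[0,0,0]},{"offset":[0,-0.001,0.008],"twist":[0,0,0]}]'
```

```text
54 0.016 0.05714412695852909 0.0016420380393701167
57 0.016 0.0555106097372688 0.0016465370487269897
109 0.016 0.025884554695700033 0.0017281326983500215
13 0.046 0.07375598591526115 0.0013779043988976453
8 0.068 0.07210249546846051 0.0012223119846682881
7.5 0.068 0.07229911032734737 0.001221770470885456
[[178 177 178 134 131 211 211 229 229 220 167 200 142 179 179 179]
 [179 179 180 143 132 208 211 229 229 220 168 200 143 179 178 180]
 [179 178 181 146 130 208 211 229 229 221 166 201 143 181 180 180]
 [180 181 181 146 120 207 212 229 229 221 167 199 143 182 182 181]
 [181 182 180 146 119 208 203 229 228 221 167 200 145 181 180 183]
 [183 181 182 147 119 213 209 228 228 221 181 181 143 183 183 183]
 [182 182 183 146 120 214 211 229 228 221 181 169 146 184 183 183]
 [184 184 183 152 120 212 211 229 229 221 171 169 145 185 183 183]
 [183 183 184 161 119 213 211 229 229 221 166 170 145 184 184 184]
 [183 183 182 161 120 213 209 229 229 220 166 170 145 184 183 182]
 [182 182 181 159 112 213 202 229 229 221 168 171 144 181 181 182]
 [181 181 182 158 107 191 177 189 188 177 141 145 140 182
[... 245 characters left out ...]
178 179 179 178 180 183 180 182]
 [182 183 182 181 179 179 179 178 177 178 179 180 179 182 181 182]
 [182 182 183 181 179 178 180 178 178 179 180 180 180 181 183 182]
 [182 182 182 181 180 178 178 178 178 179 180 180 181 183 182 182]
 [182 183 182 182 179 179 178 179 179 179 180 179 180 183 183 183]]
[[163 126 102  99  99 104 105 104 105 104]
 [165 126 103 104 152 203 210 211 209 210]
 [165 127 102 116 161 205 213 210 210 210]
 [165 127 102 115 159 202 205 203 213 222]
 [164 126 101 115 162 204 202 183 194 213]
 [163 125 101 114 161 205 211 210 208 204]]
t: 10.8
tool_pos: [0.5413, 0.125, 0.0752]
tool_rot: [-3.126, 0.307, -0.0]
contact_force: [0.4, 0.2, -1.4]
opening: 0.0142
grip_force: 107.7
```

```bash
python3 -m crank '[{"offset":[0,0,0.001],"twist":[0,0,0]},{"offset":[0,0,0.002],"twist":[0,0,0]},{"offset":[0,0,0.002],"twist":[0,0,0]},{"offset":[0,0,0.002],"twist":[0,0,0]}]'
python3 -m crank '[{"offset":[0,0,0.0005],"twist":[0,0,0]},{"offset":[0,0,0.001],"twist":[0,0,0]},{"offset":[0,0,0.001],"twist":[0,0,0]},{"offset":[0,0,0.001],"twist":[0,0,0]}]'
```

```text
t: 11.3
tool_pos: [0.5412, 0.125, 0.0732]
tool_rot: [-3.127, 0.307, 0.0]
contact_force: [0.4, -0.5, -2.2]
opening: 0.0142
grip_force: 107.7
t: 11.8
tool_pos: [0.5412, 0.125, 0.0722]
tool_rot: [3.127, -0.307, -0.0]
contact_force: [0.2, 0.3, -1.4]
opening: 0.014
grip_force: 107.7
```

```bash
for i in 1 2; do python3 -m crank '[{"offset":[0,0,0.0005],"twist":[0,0,0]},{"offset":[0,0,0.0005],"twist":[0,0,0]},{"offset":[0,0,0.0005],"twist":[0,0,0]}]' | grep -E "pos|force"; done
```

```text
tool_pos: [0.5412, 0.125, 0.0717]
contact_force: [0.2, -0.2, -1.7]
grip_force: 107.7
tool_pos: [0.5412, 0.125, 0.0712]
contact_force: [1.0, -0.4, -1.5]
grip_force: 107.7
```

```bash
python3 -m crank '[{"offset":[0,0,0.0005],"twist":[0,0,0]},{"offset":[0,0,0.0005],"twist":[0,0,0]},{"offset":[0,0,0.0005],"twist":[0,0,0]}]'
```

```text
t: 12.92
tool_pos: [0.5412, 0.125, 0.0707]
tool_rot: [-3.127, 0.307, -0.0]
contact_force: [-0.0, -0.2, -0.8]
opening: 0.014
grip_force: 107.7
```

```bash
python3 -m crank '[{"offset":[0,0,0.0005],"twist":[0,0,0]},{"offset":[0,0,0.0005],"twist":[0,0,0]},{"offset":[0,0,0.0005],"twist":[0,0,0]}]'
```

```text
t: 13.3
tool_pos: [0.5412, 0.125, 0.0702]
tool_rot: [3.127, -0.307, -0.0]
contact_force: [0.4, -0.9, -1.7]
opening: 0.0146
grip_force: 107.7
```

```bash
python3 -m crank '[{"offset":[0,0,0.0005],"twist":[0,0,0]},{"offset":[0,0,0.0005],"twist":[0,0,0]},{"offset":[0,0,0.0005],"twist":[0,0,0]}]'
```

```text
t: 13.68
tool_pos: [0.5412, 0.125, 0.0697]
tool_rot: [-3.127, 0.307, -0.0]
contact_force: [-0.0, 0.4, -1.4]
opening: 0.0144
grip_force: 107.7
```

```bash
python3 -m crank '[{"offset":[0,0,0.0005],"twist":[0,0,0]},{"offset":[0,0,0.0005],"twist":[0,0,0]},{"offset":[0,0,0.0005],"twist":[0,0,0]}]'
```

```text
t: 14.05
tool_pos: [0.5412, 0.125, 0.0692]
tool_rot: [-3.127, 0.307, 0.0]
contact_force: [0.4, 0.3, -1.8]
opening: 0.0143
grip_force: 107.7
```

```bash
python3 -m crank '[{"offset":[0,0,0.0004],"twist":[0,0,0]},{"offset":[0,0,0.0008],"twist":[0,0,0]},{"offset":[0,0,0.0008],"twist":[0,0,0]}]'
```

```text
t: 14.42
tool_pos: [0.5412, 0.125, 0.0683]
tool_rot: [3.127, -0.307, -0.0]
contact_force: [0.1, 0.7, -2.5]
opening: 0.0138
grip_force: 107.7
```

```bash
python3 -m crank '[{"offset":[0,0,0.0004],"twist":[0,0,0]},{"offset":[0,0,0.0008],"twist":[0,0,0]},{"offset":[0,0,0.0008],"twist":[0,0,0]}]'
```

```text
t: 14.8
tool_pos: [0.5412, 0.125, 0.0676]
tool_rot: [-3.127, 0.307, 0.0]
contact_force: [0.3, -0.1, -2.4]
opening: 0.014
grip_force: 107.7
```

```bash
python3 -m crank '[{"offset":[0,0,0.0004],"twist":[0,0,0]},{"offset":[0,0,0.0008],"twist":[0,0,0]},{"offset":[0,0,0.0008],"twist":[0,0,0]}]'
```

```text
t: 15.18
tool_pos: [0.5412, 0.125, 0.0667]
tool_rot: [3.127, -0.307, -0.0]
contact_force: [-0.2, -0.3, -1.3]
opening: 0.0145
grip_force: 107.7
```

```bash
python3 -m crank '[{"offset":[0,0,0.0004],"twist":[0,0,0]},{"offset":[0,0,0.0008],"twist":[0,0,0]},{"offset":[0,0,0.0008],"twist":[0,0,0]}]'
```

```text
t: 15.55
tool_pos: [0.5412, 0.125, 0.066]
tool_rot: [-3.127, 0.307, 0.0]
contact_force: [0.4, 1.2, -2.7]
opening: 0.0141
grip_force: 107.7
```

```bash
python3 -m crank '[{"offset":[0,0,0.0004],"twist":[0,0,0]},{"offset":[0,0,0.0008],"twist":[0,0,0]},{"offset":[0,0,0.0008],"twist":[0,0,0]}]'
```

```text
t: 15.92
tool_pos: [0.5412, 0.125, 0.0652]
tool_rot: [3.127, -0.307, -0.0]
contact_force: [-0.0, 0.2, -2.0]
opening: 0.0142
grip_force: 107.7
```

```bash
python3 -m crank '[{"offset":[0,0,0.0004],"twist":[0,0,0]},{"offset":[0,0,0.0008],"twist":[0,0,0]},{"offset":[0,0,0.0008],"twist":[0,0,0]}]'
```

```text
t: 16.3
tool_pos: [0.5412, 0.125, 0.0644]
tool_rot: [3.127, -0.307, -0.0]
contact_force: [-0.5, 0.8, -1.3]
opening: 0.014
grip_force: 107.7
```

```bash
python3 -m crank '[{"offset":[0,0,0.0004],"twist":[0,0,0]},{"offset":[0,0,0.0008],"twist":[0,0,0]},{"offset":[0,0,0.0008],"twist":[0,0,0]}]'
```

```text
t: 16.68
tool_pos: [0.5412, 0.125, 0.0636]
tool_rot: [3.127, -0.307, -0.0]
contact_force: [-0.5, -0.4, -1.1]
opening: 0.0143
grip_force: 107.7
```

```bash
python3 -m crank '[{"offset":[0,0,0.0004],"twist":[0,0,0]},{"offset":[0,0,0.0008],"twist":[0,0,0]},{"offset":[0,0,0.0008],"twist":[0,0,0]}]'
```

```text
t: 17.05
tool_pos: [0.5412, 0.125, 0.0627]
tool_rot: [3.127, -0.307, -0.0]
contact_force: [-0.1, -0.1, -2.1]
opening: 0.0141
grip_force: 107.7
```

```bash
python3 -m crank '[{"offset":[0,0,0.0004],"twist":[0,0,0]},{"offset":[0,0,0.0006],"twist":[0,0,0]},{"offset":[0,0,0.0006],"twist":[0,0,0]}]'
```

```text
t: 17.42
tool_pos: [0.5412, 0.125, 0.0622]
tool_rot: [-3.127, 0.307, 0.0]
contact_force: [-0.3, 0.5, -1.6]
opening: 0.0141
grip_force: 107.7
```

```bash
python3 - <<'E'
from h import *
p=np.array([.4518,.1457,.1404])+.115*np.array([.979,-.2035,0])
for dz in (-.025,-.03,-.035,-.045,-.05,-.055,-.06): print(dz,np.round(proj("scene",p+[0,0,dz]),1))
print("meas bend px",270+252/4,140+100/4,"tip",270+252/4,140+131/4)
print("block top far-left etc", proj("scene",[.5838,.1165,.068]))
E
```

```text
-0.025 [333.5 164.2]
-0.03 [333.4 165.9]
-0.035 [333.3 167.6]
-0.045 [333.2 171. ]
-0.05 [333.1 172.7]
-0.055 [333.  174.4]
-0.06 [332.9 176.1]
meas bend px 333.0 165.0 tip 333.0 172.75
block top far-left etc [337.87341233 183.40339336]
```

```bash
python3 -m crank '[{"offset":[0,0,0.0003],"twist":[0,0,0]},{"offset":[0,0,0.0005],"twist":[0,0,0]},{"offset":[0,0,0.0005],"twist":[0,0,0]}]'
```

```text
t: 17.8
tool_pos: [0.5412, 0.125, 0.0617]
tool_rot: [3.127, -0.307, -0.0]
contact_force: [-0.1, 0.2, -1.8]
opening: 0.0142
grip_force: 107.7
```

```bash
python3 -m crank '[{"offset":[0,0,0.0003],"twist":[0,0,0]},{"offset":[0,0,0.0005],"twist":[0,0,0]},{"offset":[0,0,0.0005],"twist":[0,0,0]}]'
```

```text
t: 18.18
tool_pos: [0.5412, 0.125, 0.0612]
tool_rot: [3.127, -0.307, -0.0]
contact_force: [-0.3, 0.2, -1.0]
opening: 0.014
grip_force: 107.7
```

```bash
python3 -m crank '[{"offset":[0,0,0.0003],"twist":[0,0,0]},{"offset":[0,0,0.0005],"twist":[0,0,0]},{"offset":[0,0,0.0005],"twist":[0,0,0]}]'
```

```text
t: 18.55
tool_pos: [0.5413, 0.125, 0.0608]
tool_rot: [-3.126, 0.307, 0.0]
contact_force: [-0.8, 0.9, -1.2]
opening: 0.0137
grip_force: 107.7
```

```bash
python3 -m crank '[{"offset":[0,0,0.0003],"twist":[0,0,0]},{"offset":[0,0,0.0005],"twist":[0,0,0]},{"offset":[0,0,0.0005],"twist":[0,0,0]}]'
```

```text
t: 18.92
tool_pos: [0.5412, 0.125, 0.0603]
tool_rot: [-3.127, 0.307, -0.0]
contact_force: [-1.4, 0.0, 1.5]
opening: 0.0143
grip_force: 107.9
```

The tip touches the floor at about 3 N. Drawing gently now.

```bash
python3 -m crank '[{"offset":[-0.002,0,0],"twist":[0,0,0]},{"offset":[-0.005,0,0],"twist":[0,0,0]},{"offset":[-0.008,0,0],"twist":[0,0,0]},{"offset":[-0.011,0,0],"twist":[0,0,0]},{"offset":[-0.013,0,0],"twist":[0,0,0]},{"offset":[-0.014,0,0],"twist":[0,0,0]},{"offset":[-0.014,0,0],"twist":[0,0,0]}]'
python3 - <<'E'
from h import *
get_image("wrist")
for q in ("key",):
    for d in cut_out(q,"wrist"):
        r=d["rect"];print(q,d["confidence"],np.round(r,1))
        for v in (r[1]-r[3]/2,r[1]+r[3]/2):
            w=at_z("wrist",r[0],v,.016)[:2]-[.5838,.1165];print(w@[.981,-.1942])
E
```

```text
t: 19.8
tool_pos: [0.5274, 0.1278, 0.0603]
tool_rot: [-3.127, 0.307, 0.0]
contact_force: [0.4, -0.2, -0.2]
opening: 0.0143
grip_force: 107.9
```

```bash
python3 -m crank '[{"offset":[-0.002,0,0],"twist":[0,0,0]},{"offset":[-0.004,0,0],"twist":[0,0,0]},{"offset":[-0.006,0,0],"twist":[0,0,0]},{"offset":[-0.007,0,0],"twist":[0,0,0]},{"offset":[-0.008,0,0],"twist":[0,0,0]},{"offset":[-0.008,0,0],"twist":[0,0,0]}]'
python3 - <<'E'
from h import *
o=get_obs();print(o["contact_force"],o["wrist_torque"])
get_image("wrist")
for d in cut_out("key","wrist"):
        r=d["rect"];print(d["confidence"],np.round(r,1))
        for v in (r[1]-r[3]/2,r[1]+r[3]/2):
            w=at_z("wrist",r[0],v,.016)[:2]-[.5838,.1165];print(w@[.981,-.1942])
E
```

```text
t: 20.65
tool_pos: [0.522, 0.129, 0.0615]
tool_rot: [-3.126, 0.307, -0.01]
contact_force: [5.6, -1.3, -0.7]
opening: 0.0142
grip_force: 107.8
[ 5.57712236 -1.27891577 -0.65460399] [-0.31703812 -1.5240277  -0.05746462]
0.9 [268.5  55.   22.2  47.4]
0.04746761027746608
0.023978960568644216
```

The key is moving, with a pull of about 5.7 N. The arm yields about 1 mm upward, so I'll add a slight downward bias while drawing.

```bash
python3 -m crank '[{"offset":[0,0,0.0008],"twist":[0,-0.2,0]},{"offset":[-0.001,0,0.0012],"twist":[0,-0.4,0]},{"offset":[-0.003,0,0.0012],"twist":[0,-0.4,0]},{"offset":[-0.005,0,0.0012],"twist":[0,-0.4,0]},{"offset":[-0.006,0,0.0012],"twist":[0,-0.4,0]}]'
python3 - <<'E'
from h import *
o=get_obs();print(o["contact_force"],o["wrist_torque"])
get_image("wrist")
for d in cut_out("key","wrist"):
        r=d["rect"];print(d["confidence"],np.round(r,1))
        for v in (r[1]-r[3]/2,r[1]+r[3]/2):
            w=at_z("wrist",r[0],v,.016)[:2]-[.5838,.1165];print(w@[.981,-.1942])
E
```

```text
t: 21.38
tool_pos: [0.5158, 0.1301, 0.06]
tool_rot: [-3.126, 0.307, 0.003]
contact_force: [5.9, -0.5, -1.2]
opening: 0.0142
grip_force: 107.8
[ 5.89600049 -0.52900379 -1.1897758 ] [-0.24895097 -1.46141197  0.0043384 ]
0.48 [269.1  46.5  24.   36.1]
0.04167548493899495
0.02422955922294211
```

```bash
python3 -m crank '[{"offset":[-0.002,0,0.0004],"twist":[0,-0.1,0]},{"offset":[-0.004,0,0.0004],"twist":[0,-0.1,0]},{"offset":[-0.006,0,0.0004],"twist":[0,-0.1,0]},{"offset":[-0.008,0,0.0004],"twist":[0,-0.1,0]},{"offset":[-0.01,0,0.0004],"twist":[0,-0.1,0]}]'
python3 - <<'E'
from h import *
o=get_obs();print(o["contact_force"],o["wrist_torque"])
get_image("wrist")
for d in cut_out("key","wrist"):
        r=d["rect"];print(d["confidence"],np.round(r,1))
        for v in (r[1]-r[3]/2,r[1]+r[3]/2):
            w=at_z("wrist",r[0],v,.016)[:2]-[.5838,.1165];print(w@[.981,-.1942])
E
```

```text
t: 22.1
tool_pos: [0.5061, 0.1325, 0.0599]
tool_rot: [-3.125, 0.306, 0.005]
contact_force: [5.2, -0.4, -0.6]
opening: 0.0139
grip_force: 107.8
[ 5.22350931 -0.4385856  -0.59949794] [ 0.01458954 -1.45533102  0.14431725]
0.58 [267.8  31.6  18.4   9.2]
0.0319319715501951
0.02760109320403205
```

```bash
python3 -m crank '[{"offset":[-0.002,0,0],"twist":[0,0,0]},{"offset":[-0.004,0,0],"twist":[0,0,0]},{"offset":[-0.006,0,0],"twist":[0,0,0]},{"offset":[-0.008,0,0],"twist":[0,0,0]}]'
python3 - <<'E'
from h import *
o=get_obs();print(o["contact_force"],o["wrist_torque"])
E
```

```text
t: 22.7
tool_pos: [0.4979, 0.1341, 0.0598]
tool_rot: [-3.125, 0.307, 0.006]
contact_force: [5.1, 0.3, -0.7]
opening: 0.0143
grip_force: 107.9
[ 5.05608563  0.30251428 -0.67253934] [-0.05155028 -1.53735031  0.12113524]
```

```bash
python3 -m crank '[{"offset":[-0.002,0,0],"twist":[0,0,0]},{"offset":[-0.004,0,0],"twist":[0,0,0]},{"offset":[-0.006,0,0],"twist":[0,0,0]},{"offset":[-0.007,0,0],"twist":[0,0,0]}]'
python3 - <<'E'
from h import *
o=get_obs();print(o["contact_force"],o["wrist_torque"])
E
```

```text
t: 23.2
tool_pos: [0.491, 0.1354, 0.0599]
tool_rot: [-3.125, 0.306, 0.006]
contact_force: [4.9, -0.2, -0.9]
opening: 0.0146
grip_force: 107.9
[ 4.87988696 -0.22397733 -0.93259123] [ 9.55311014e-04 -1.47725358e+00  8.77846811e-02]
```

```bash
python3 -m crank '[{"offset":[-0.002,0,0],"twist":[0,0,0]},{"offset":[-0.004,-0.0005,-0.0003],"twist":[0,0.1,0]},{"offset":[-0.006,-0.001,-0.0006],"twist":[0,0.2,0]},{"offset":[-0.007,-0.001,-0.001],"twist":[0,0.4,0]},{"offset":[-0.007,-0.001,-0.001],"twist":[0,0.4,0]}]'
python3 - <<'E'
from h import *
o=get_obs();print(o["contact_force"],o["wrist_torque"])
get_image("wrist")
for d in cut_out("key","wrist"):
        r=d["rect"];print(d["confidence"],np.round(r,1))
        for v in (r[1]-r[3]/2,r[1]+r[3]/2):
            w=at_z("wrist",r[0],v,.016)[:2]-[.5838,.1165];print(w@[.981,-.1942],w@[.1942,.981])
E
```

```text
t: 23.82
tool_pos: [0.4818, 0.1377, 0.0598]
tool_rot: [-3.127, 0.307, 0.005]
contact_force: [0.8, -0.4, 1.3]
opening: 0.0142
grip_force: 108.1
[ 0.7893638  -0.4023553   1.28485762] [-0.09849953 -0.51255047 -0.05894814]
0.56 [267.6  62.5  23.9  61.1]
0.005270921318406103 0.0035435118541375346
-0.02497544888665122 0.0036434711129425027
```

```bash
python3 -m crank '[{"offset":[-0.002,0,0],"twist":[0,0,0]},{"offset":[-0.005,0,0],"twist":[0,0,0]},{"offset":[-0.008,0,0],"twist":[0,0,0]},{"offset":[-0.011,0,0],"twist":[0,0,0]},{"offset":[-0.014,0,0],"twist":[0,0,0]},{"offset":[-0.017,0,0],"twist":[0,0,0]},{"offset":[-0.02,0,0],"twist":[0,0,0]},{"offset":[-0.022,0,0],"twist":[0,0,0]},{"offset":[-0.023,0,0],"twist":[0,0,0]},{"offset":[-0.023,0,0],"twist":[0,0,0]}]'
python3 - <<'E'
from h import *
o=get_obs();print(o["contact_force"],o["wrist_torque"])
im=get_image("wrist");cv2.imwrite("pics/k.png",im[:,:,::-1])
for d in cut_out("key","wrist"):
        r=d["rect"];print(d["confidence"],np.round(r,1),d["region"].sum())
        for v in (r[1]-r[3]/2,r[1]+r[3]/2):
            w=at_z("wrist",r[0],v,.016)[:2]-[.5838,.1165];print(w@[.981,-.1942],w@[.1942,.981])
E
```

```text
t: 25.18
tool_pos: [0.4597, 0.1422, 0.0599]
tool_rot: [-3.126, 0.307, 0.004]
contact_force: [0.4, -0.9, 0.9]
opening: 0.0144
grip_force: 108.1
[ 0.4288831  -0.88403689  0.902599  ] [-0.06421723 -0.45121822  0.01459011]
0.7 [270.6  50.5  19.   39.1] 61
-0.016732072246514035 0.0020895707054949027
-0.03572969737796942 0.0021020451122022213
```

```bash
python3 -m crank '[{"offset":[0.002,0,0],"twist":[0,0,0]},{"offset":[0.004,0,-0.002],"twist":[0,0.2,0]},{"offset":[0.004,0,-0.01],"twist":[0,0.2,0]},{"offset":[0.004,0,-0.03],"twist":[0,0.2,0]},{"offset":[0.004,0,-0.06],"twist":[0,0.2,0]},{"offset":[0,0,-0.1],"twist":[0,0.2,0]},{"offset":[-0.02,0,-0.13],"twist":[0,0.2,0]},{"offset":[-0.03,0,-0.14],"twist":[0,0.2,0]},{"offset":[-0.03,0,-0.14],"twist":[0,0.2,0]},{"offset":[-0.03,0,-0.14],"twist":[0,0.2,0]},{"offset":[-0.03,0,-0.14],"twist":[0,0.2,0]}]'
python3 - <<'E'
from h import *
o=get_obs();print(o["t"],o["tool_pos"],o["tool_rot"],o["contact_force"])
Rm=R.from_rotvec(o["tool_rot"]).as_matrix();print("tool z",Rm[:,2])
im=get_image("wrist")
u=np.array([.981,-.1942]);
for d in cut_out("key","wrist"):
        r=d["rect"];print("key",d["confidence"],np.round(r,1),d["region"].sum())
        for v in (r[1]-r[3]/2,r[1]+r[3]/2):
            w=at_z("wrist",r[0],v,.016)[:2]-[.5838,.1165];print(w@u,w@[.1942,.981])
for d in cut_out("pick","wrist"): print("pick",d["confidence"],np.round(d["rect"],1))
im=get_image("top")
for d in cut_out("key","top"): print("topkey",d["confidence"],d["rect"])
print(proj("top",[.5838-.031*.981,.1165+.031*.1942,.016]))
# which tool offset/twist to home
tgt=np.array([.4755,-.2093,.20]);print("to home above, tool axes",Rm.T@(tgt-o["tool_pos"]))
E
```

```text
t: 26.65
tool_pos: [0.4303, 0.1476, 0.1983]
tool_rot: [3.126, -0.307, -0.002]
contact_force: [0.4, 0.1, -2.2]
opening: 0.0141
grip_force: 107.8
26.65 [0.43033032 0.14763208 0.19825825] [ 3.12554792e+00 -3.07381222e-01 -1.59754564e-03] [ 0.42015913  0.14586404 -2.19360996]
tool z [-1.10700574e-03 -8.61828141e-04 -9.99999016e-01]
pick 0.92 [272.5 178.7  41.7 336.6]
topkey 0.5 [219.7, 209.8, 7.8, 7.7]
[219.67020863 207.22000031]
to home above, tool axes [ 0.11383513  0.34129636 -0.00148414]
```

```bash
python3 -m crank '[{"offset":[0.01,0.02,0],"twist":[0,0,-1]},{"offset":[0.02,0.04,0],"twist":[0,0,-1]},{"offset":[0.02,0.045,0],"twist":[0,0,-1]},{"offset":[0.02,0.045,0],"twist":[0,0,-1]}]'
python3 - <<'E'
from h import *
im=get_image("wrist");cv2.imwrite("pics/l.png",im[:,:,::-1]);u=np.array([.981,-.1942]);v_=np.array([.1942,.981])
for d in cut_out("key","wrist"):
        print("key",d["confidence"],np.round(d["rect"],1),d["region"].sum())
        c=cv2.boxPoints(cv2.minAreaRect(np.argwhere(d["region"])[:,::-1].astype(np.float32)))
        for a in c: 
            w=at_z("wrist",*map(float,a),.016)[:2]-[.5838,.1165];print(np.round([w@u,w@v_],4))
g=im.mean(2).astype(int);c=np.round(proj("wrist",np.append(np.array([.5838,.1165])-.031*u,.016))).astype(int);print(c)
print(g[c[1]-40:c[1]+40:4,c[0]-30:c[0]+30:3])
E
```

```text
t: 27.4
tool_pos: [0.4416, 0.1, 0.2]
tool_rot: [-3.129, 0.281, -0.002]
contact_force: [0.0, 0.8, -1.8]
opening: 0.0141
grip_force: 107.8
key 0.6 [219.4  60.   13.4  35.9] 421
[-0.0164  0.0074]
[-0.0163 -0.0022]
[-0.0474 -0.0015]
[-0.0476  0.0083]
[225  58]
[[111 112 111 112 111 112 110 216 224 221 223 222 114 110 114 118 118 114
  107 107]
 [223 225 224 222 225 225 223 226 225 221 223 224 225 228 220 221 223 220
  224 226]
 [221 225 222 221 223 225 223 225 225 223 222 224 224 227 220 224 227 221
  223 225]
 [222 225 223 222 223 225 222 226 225 222 223 224 224 227 220 224 227 220
  224 224]
 [222 223 224 222 223 226 222 226 225 222 222 225 224 227 219 224 226 221
  224 224]
 [222 224 223 222 223 225 222 224 216 213 215 225 223 227 220 224 227 222
  224 225]
 [224 224 223 222 224 225 223 219 222 225 219 217 223 227 220 224 227 221
  224 225]
 [222 224 224 223 223 225 223 226 221 226 220 218 223 227 220 224 227 222
  224 225]
 [224 224 224 223 222 226 222 227 223 226 220 216 223 227 220 224 228 222
  223 224]
 [224 224 224 224 223 226 224 225 222 225 222 217 223 227 221 224 228 222
  22
[... 157 characters left out ...]
 227 223
  224 225]
 [226 224 223 224 222 226 224 215 222 225 224 218 223 227 221 224 227 222
  223 226]
 [226 224 223 224 222 227 224 213 223 226 224 204 223 227 220 224 227 222
  224 226]
 [225 223 223 224 222 226 223 216 222 225 225 207 222 226 223 223 227 222
  223 225]
 [227 223 223 225 222 226 223 222 224 221 222 211 222 226 223 223 226 223
  224 226]
 [226 223 223 224 222 225 223 223 224 223 222 226 222 227 223 223 226 222
  223 225]
 [226 224 222 224 222 225 225 223 225 224 222 226 223 226 223 223 226 223
  223 225]
 [226 225 222 223 222 225 224 222 224 224 221 226 223 226 223 222 226 223
  223 225]
 [225 224 222 223 222 225 224 221 224 225 221 225 223 225 224 223 226 223
  223 225]]
```

The key lies flat on the ledge, 31 x 10 mm as measured, 16–47 mm out from the mouth. Returning the pick.

```bash
python3 -m crank '[{"offset":[0.01,0.03,0],"twist":[0,0,-1]},{"offset":[0.025,0.08,0],"twist":[0,0,-2.5]},{"offset":[0.04,0.13,0],"twist":[0,0,-4]},{"offset":[0.055,0.18,0],"twist":[0,0,-5.5]},{"offset":[0.07,0.23,0],"twist":[0,0,-7]},{"offset":[0.082,0.27,0],"twist":[0,0,-7.9]},{"offset":[0.088,0.292,0],"twist":[0,0,-7.9]},{"offset":[0.0896,0.299,0],"twist":[0,0,-7.9]},{"offset":[0.0896,0.299,0],"twist":[0,0,-7.9]},{"offset":[0.0896,0.299,0],"twist":[0,0,-7.9]},{"offset":[0.0896,0.299,0],"twist":[0,0,-7.9]},{"offset":[0.0896,0.299,0],"twist":[0,0,-7.9]}]'
python3 - <<'E'
from h import *
o=get_obs();Rm=R.from_rotvec(o["tool_rot"]).as_matrix();print(o["t"],o["tool_pos"],np.degrees(2*np.arctan2(o["tool_rot"][1],o["tool_rot"][0])),"tilt",Rm[:2,2])
im=get_image("wrist");cv2.imwrite("pics/m.png",im[:,:,::-1])
for d in cut_out("stand","wrist"):
    m=d["region"];c=cv2.minAreaRect(np.argwhere(m)[:,::-1].astype(np.float32));print(d["confidence"],np.round(d["rect"]),np.round(c[2],1))
g=im.mean(2).astype(int);b=im[:,:,0].astype(int)-im[:,:,1]
print(im[140:216:4,236:310:3,0])
P=lambda x,y,z:np.round(proj("wrist",np.array([.4770,-.2093,0])+[x*.999+y*.042,-x*.042+y*.999,z]),1)
print("pocket rim expected",P(.012,.011,.046),P(.012,-.011,.046),P(-.012,.011,.046),P(-.012,-.011,.046))
E
```

```text
t: 29.0
tool_pos: [0.4769, -0.2098, 0.2003]
tool_rot: [3.141, -0.062, 0.003]
contact_force: [-0.6, 0.5, -0.6]
opening: 0.0138
grip_force: 108.0
29.0 [ 0.47690764 -0.20975002  0.20026045] -2.2701295847104253 tilt [ 0.00190222 -0.00040398]
0.69 [149. 108.  55.  98.] 88.1
0.58 [270. 148.  66. 109.] 90.0
0.42 [293. 260.  14.  15.] 90.0
[[101 113 184 192 190 188 180 188 187 190 230 227 227 190 179 181 191 193
  193 197 186 184 126 101 101]
 [101 110 184 192 190 188 179 187 188 191 230 227 226 190 183 183 190 192
  192 197 184 185 127 100 100]
 [101 106 183 191 191 187 181 189 186 190 230 227 227 189 189 183 189 193
  193 196 183 183 125 101 100]
 [102 105 184 190 192 188 189 189 188 191 229 227 227 188 189 180 189 191
  192 197 193 182 123 102 100]
 [100 103 191 191 190 188 192 186 185 188 229 226 227 192 188 181 189 192
  192 199 194 182 120 101 100]
 [101 101 198 189 191 181 110 111 113 116 230 226 227 186 127 112 114 112
  157 197 193 182 113 101 101]
 [100 101 197 191 189 153 128 126 126 134 232 226 227 191 154 119 121 119
  129 197 192 183 111 101  99]
 [101  99 198 190 190 200 202 2
[... 605 characters left out ...]
 98 185 200 189 196 202 203 129 127 225 227 227 181 131 131 199 202
  200 197 196 171 100 101 101]
 [101 100 185 201 188 196 204 204 119 115 225 226 227 180 113 110 200 203
  202 197 195 168  99 102  98]
 [ 99  98 185 202 188 196 204 202 202 197 228 227 227 184 190 186 202 204
  201 196 195 166  99 100 101]
 [ 99 100 128 137 132 150 163 164 164 158 227 227 227 181 155 153 164 164
  164 165 164 127  99  99  99]
 [ 99 100 100  99 100  99 100 100  99  99 225 226 226 178 101 102 100  99
  100 101 100 101  99 100  99]
 [ 99 100  98 100  99  99 100 100 100  95 225 226 228 176 100 100 101 100
  100  99  99  99 100 100  99]]
pocket rim expected [258.6 170.3] [283.3 170.3] [258.8 196.2] [283.  196.2]
```

The pocket projects within about 1.5 mm of where it should be (rim columns 259–282, rear edge at about row 198), and the wire is central in it. Lowering.

```bash
python3 -m crank '[{"offset":[-0.0006,0,0.02],"twist":[0,0,0.2]},{"offset":[-0.0006,0,0.05],"twist":[0,0,0.2]},{"offset":[-0.0006,0,0.08],"twist":[0,0,0.2]},{"offset":[-0.0006,0,0.1],"twist":[0,0,0.2]},{"offset":[-0.0006,0,0.106],"twist":[0,0,0.2]},{"offset":[-0.0006,0,0.109],"twist":[0,0,0.2]},{"offset":[-0.0006,0,0.112],"twist":[0,0,0.2]},{"offset":[-0.0006,0,0.115],"twist":[0,0,0.2]},{"offset":[-0.0006,0,0.117],"twist":[0,0,0.2]},{"offset":[-0.0006,0,0.117],"twist":[0,0,0.2]}]'
```

```text
t: 30.35
tool_pos: [0.4764, -0.2103, 0.0832]
tool_rot: [3.141, -0.069, 0.003]
contact_force: [0.5, 0.1, -1.9]
opening: 0.0143
grip_force: 108.0
```

```bash
python3 -m crank '[{"offset":[0,0,0.003],"twist":[0,0,0]},{"offset":[0,0,0.006],"twist":[0,0,0]},{"offset":[0,0,0.009],"twist":[0,0,0]},{"offset":[0,0,0.012],"twist":[0,0,0]},{"offset":[0,0,0.014],"twist":[0,0,0]},{"offset":[0,0,0.014],"twist":[0,0,0]},{"offset":[0,0,0.014],"twist":[0,0,0]}]'
```

```text
t: 31.22
tool_pos: [0.4766, -0.2104, 0.0693]
tool_rot: [3.14, -0.069, 0.003]
contact_force: [-0.6, -1.4, -1.0]
opening: 0.0142
grip_force: 108.0
```

```bash
python3 -m crank '[{"offset":[0,0,0.0008],"twist":[0,0,0]},{"offset":[0,0,0.0015],"twist":[0,0,0]},{"offset":[0,0,0.0015],"twist":[0,0,0]},{"offset":[0,0,0.0015],"twist":[0,0,0]}]'
```

```text
t: 31.72
tool_pos: [0.4765, -0.2103, 0.0676]
tool_rot: [3.141, -0.069, 0.003]
contact_force: [0.7, 0.2, -1.9]
opening: 0.0141
grip_force: 108.0
```

```bash
python3 -m crank '[{"offset":[0,0,0.0005],"twist":[0,0,0]},{"offset":[0,0,0.001],"twist":[0,0,0]},{"offset":[0,0,0.001],"twist":[0,0,0]},{"offset":[0,0,0.001],"twist":[0,0,0]}]'
```

```text
t: 32.22
tool_pos: [0.4767, -0.2104, 0.0672]
tool_rot: [3.14, -0.069, 0.003]
contact_force: [-1.4, 1.7, 4.3]
opening: 0.0142
grip_force: 108.8
```

```bash
python3 -m crank '[{"offset":[0,0,0.0005],"twist":[0,0,0]},{"offset":[0,0,0.001],"twist":[0,0,0]},{"offset":[0,0,0.001],"twist":[0,0,0]},{"offset":[0,0,0.001],"twist":[0,0,0]}]'
```

```text
t: 32.72
tool_pos: [0.4769, -0.2105, 0.0672]
tool_rot: [3.14, -0.069, 0.003]
contact_force: [-3.5, 3.0, 8.6]
opening: 0.0142
grip_force: 109.6
```

Seated at TCP z = 0.067, the same height as at the pick-up. Releasing.

```bash
python3 -m crank '[{"offset":[0,0,-0.001],"twist":[0,0,0]},{"offset":[0,0,-0.001],"twist":[0,0,0]},{"offset":[0,0,-0.001],"twist":[0,0,0]},{"offset":[0,0,-0.001],"twist":[0,0,0]},{"offset":[0,0,-0.001],"twist":[0,0,0]}]' 0.45
python3 -m crank '[{"offset":[0,0,-0.02],"twist":[0,0,0]},{"offset":[0,0,-0.05],"twist":[0,0,0]},{"offset":[0,0,-0.09],"twist":[0,0,0]},{"offset":[0,0,-0.14],"twist":[0,0,0]},{"offset":[0,0,-0.18],"twist":[0,0,0]},{"offset":[0,0,-0.19],"twist":[0,0,0]},{"offset":[0,0,-0.19],"twist":[0,0,0]},{"offset":[0,0,-0.19],"twist":[0,0,0]}]'
python3 - <<'E'
from h import *
o=get_obs();print(o["t"],o["tool_pos"],o["contact_force"])
im=get_image("wrist");cv2.imwrite("pics/n.png",im[:,:,::-1])
for d in cut_out("pick","wrist"): print(d["confidence"],np.round(d["rect"],1))
a=np.array([.4765,-.2103]);y=np.array([.042,.999]);x=np.array([.999,-.042])
for s,t,z in ((.009,.008,.119),(.009,-.008,.119),(-.009,.008,.119),(-.009,-.008,.119),(.118,0,.0405)): print(np.round(proj("wrist",np.append(a+s*x+t*y,z)),1))
im=get_image("scene")
for q in("pick","key"):
    for d in cut_out(q,"scene"): print(q,d["confidence"],np.round(d["rect"],1))
get_image("top")
for q in("pick","key"):
    for d in cut_out(q,"top"): print(q,d["confidence"],np.round(d["rect"],1))
E
```

```text
t: 33.35
tool_pos: [0.4764, -0.2103, 0.0665]
tool_rot: [3.141, -0.069, 0.002]
contact_force: [0.7, -0.6, 0.7]
opening: 0.0385
grip_force: 0.0
t: 34.35
tool_pos: [0.4752, -0.2097, 0.2541]
tool_rot: [-3.139, 0.069, 0.003]
contact_force: [-0.2, -0.3, -0.5]
opening: 0.0382
grip_force: 0.0
34.35 [ 0.47522669 -0.20967759  0.25405179] [-0.16520212 -0.29119318 -0.48742616]
0.86 [272.2 123.3  17.4 151.3]
0.63 [  9.4  74.6  18.9 148.8]
[263.1 176.9]
[282.1 176.8]
[263.3 197.3]
[282.  197.3]
[272.3  45. ]
pick 0.68 [232.1 240.2  50.1  57.9]
pick 0.37 [230.1 258.1  46.2  35.7]
pick 0.21 [259.1 337.1  42.8  59.9]
pick 0.55 [350.8 211.9   0.5  35.3]
key 0.43 [219.6 210.4   7.1   8.2]
```

The wrist rect of the pick (columns 264–281, rows 48–199) fits it standing upright at home. The key is on the ledge, the robot is clear and t is about 34 s.

```bash
python3 -c "
from station import *
print(finish_job())"
```

```text
the job is handed in; nothing more can be done
None
```

I drew the key out onto the ledge, where it measured flat and 16–47 mm out from the mouth. The pick is back upright in its stand, and I handed the job in at about 35 s. The highest forces I read were a pull of about 6 N and about 3 N on the slot floor. I did not re-check that the bystanders are unmoved.

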